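# Pry the snap-fit cover of a bench fuse box loose

## Task

On the workshop bench, take the pry bar out of its wooden tray, slide its flat toe through the notch of the fuse box and under the snap-fit cover, and rock the handle back to lever the notched end of the cover up until it pops past its catches and stays up. Then stand the bar back in its tray and let go of it.

Things in the scene. Friction and masses are not known exactly. Their poses are not given: they have to be found in the camera images.
- bar_grip (a point): Centre of the upright black rubber handle of the L-shaped pry bar, 20 mm (x) by 26 mm (y) by 100 mm tall, 110 mm above the underside of the bar's foot. z runs up the handle, x from the handle towards the toe. Below the handle a steel shank 6 mm (x) by 20 mm (y) leads down to the flat level steel foot. The bar stands on its foot in the wooden tray and weighs 0.2 to 0.4 kg.
- bar_toe (a point): Tip of the pry bar's flat foot, at mid-width and mid-thickness; axes as bar_grip, from which it lies 60 mm ahead (x) and 107.5 mm down. The foot is 5 mm thick and 30 mm wide and reaches from 15 mm behind the handle's axis (heel) to this tip, 60 mm ahead of it.
- fuse_box: Grey fuse box fixed to the bench, 136 (x) by 100 by 65 mm tall; origin at the centre of its underside. Its front wall (-x side, towards the robot's right, 12 mm thick) has a notch 56 mm wide, open at the top; the notch's floor, the sill, is 40 mm above the bench, and its outer edge, at x = -68 mm, is the fulcrum. A similar box with a screwed-down cover has no notch.
- cover_edge (a point): Middle of the lower front edge of the grey snap-fit cover (106 by 70 mm), 12 mm above the sill and 14 mm in from the sill's outer edge when shut. x runs inwards along the cover, z up. The 45 mm behind this edge are clear below the cover. The far end is hooked under a lip; two spring balls hold the front with about 10 N. Raised about 10 mm it snaps past them and stays propped about 13 mm up.
- tray: Plywood tray fixed to the bench, 121 (x) by 70 by 26 mm tall outside, walls 8 mm, inner floor 105 by 54 mm and 8 mm above the bench; origin at the centre of its underside. The bar stands in it with its foot along x, toe towards +x.
Mind the look-alikes: they are no part of the job. What is shaped like the part that bears bar_grip but red is not meant. Of the things shaped like the part that bears cover_edge, the grey one is meant.

How it is judged:
By the outcome, as a careful person would: the job done as asked, in the order asked, and still so for the second after the job is handed in, with the robot touching nothing.
It also fails if it takes over 58 s, if anything falls off the work surface, if the arm or the gripper's body presses on something with over 40 N, if the wrist force passes 120 N, or if a joint passes its speed limit or range.

## Robot

A 7-joint arm with a two-finger parallel gripper is mounted at the origin on the work surface. World frame = base frame: x ahead of the robot, y to its left, z up, the work surface at z = 0. Lengths are in m, angles in rad, forces in N, time in s.
With the tool pointing down it reaches from about 0.425 to 0.925 m from the base axis. Payload 6.8 kg.
Tool frame: the origin (TCP) lies on the front face of the gripper's body, between the roots of the fingers; the fingertips stand 73 mm ahead of it and the grasp point (between the pads) lies 54 mm ahead of it (bot.finger_overhang is the z of the fingertips in the tool frame, in m); z points along the fingers, y is the line along which they close (so a half turn about z gives the same grasp; the last joint's range is limited). The gripper opens to 85 mm and grips with 20 to 120 N. Pads are 22 mm wide; open, the fingers measure 114 mm over their backs; the gripper's body (76 mm by 85 mm) begins 54 mm behind the grasp point. The pads swing forward as they close: fully open they stand 13 mm farther back than shut.
Start: joints at [-1.351, 0.477, 0.022, 1.555, -0.011, 1.109, -0.083], TCP at [0.217, 0.639, 0.304] pointing down, gripper open.
Joint ranges: [-2.96, 2.96], [-0.34, 2.1], [-1.41, 1.46], [0.24, 2.44], [-1.37, 4.51], [0.17, 1.92], [-2.96, 2.96]. Speed limits (rad/s): [2.39, 2.39, 3.14, 3.14, 3.14, 3.14, 3.14].

## Interface

Orientations are given as a unit quaternion [w, x, y, z].
In Python, from station import bot gives the robot as it stands.
- The arm moves only by the tool servo_tool, never from a script. Its argument "motion" is one flat list of numbers, 7 for each row, row after row: the shift along the tool's x, y, z as a fraction of full scale, then the turn, a rotation vector about the tool's x, y, z as a fraction of full scale, then the closure, from 0 (fully open) to 1 (shut). In form: [tx, ty, tz, ax, ay, az, gripper, tx, ty, tz, ax, ay, az, gripper, ...]. A call has 1 to 5 rows; each row shifts and turns the commanded pose from where the row before left it, along the tool's axes as they then stand; what a row does not reach is not made up. Full scale, the value 1, is 0.02 m for a shift and 0.15 rad for a turn. A row lasts 1/8 s, in which the tool goes at most 62.5 mm and 10.7 degrees, less where a joint would pass 70% of its speed; a pose out of reach is approached as far as the arm can. A call with a number of a shift or a turn outside -1 to 1 is refused whole. A call with a gripper value outside its range is refused whole. The fingers move at their own pace and stop on an object; "grip_force" is the grip in N (left out, the last holds). Time passes only in rows, so rows that do not move let the fingers close. It gives the time, the measured TCP pose, the force, the opening and the grip force at its end, in the units of the state.
- bot.get_obs(): the state, without advancing time (a new reading comes with each control period).
- bot.read_camera(name): name is "scene" or "top"; returns the picture (384x512x3 uint8, red, green, blue); there is no depth.
- bot.get_calibration(name): a dict with "mtx" (3x3 intrinsics, pixels), "rvec" (rotation vector, rad) and "tvec" (3), from world to camera coordinates, as OpenCV has them. Camera axes: x right, y down, z forward; pixel columns grow to the right and rows downward; lengths in m; the calibration is good to about 2 mm. A picture is of the moment at which its call begins. get_calibration takes no time and is no camera call.
- bot.hand_in(): hands the job in; it is judged then, once.
Trained networks look in the newest picture that a camera, given by its name, has taken for a name from the list of things; names that differ only in an ending like _2 or _b are one class to them, and where a whole thing is asked for, a point or a joint stands for the part that bears it (a point fixed in the world has none). Each returns a list of dicts, best first, with "p" (0 to 1); they miss things now and then, are a little off and sometimes report something else, mostly with a low value. They report only what shows in the picture. A call takes as long as a camera call. They do not tell look-alikes from the thing itself.
- bot.boxes_of(camera, name): "uv" ([column, row] in pixels, amid what is visible of it).
The state is a dict: "t": time; "q": joint angles; "joint_vel": joint speeds; "joint_torque": joint torques, N m; "eef_pos": TCP position; "tool_rot": TCP orientation; "contact_force": force on the tool from outside, world axes, zero at the start; "torque": the same for the moment, N m; "gripper_width": opening from 0.0 (shut) to 1.0 (fully open); "grasp_force": force on a finger pad.
Only numpy, scipy, OpenCV 4.12 (cv2) and the standard library are available. Lean on these libraries where they do the work, as an engineer would, in place of code of your own. Each camera call takes 0.05 s, during which the arm holds its last target. There are 200 camera calls.

## Working session

There is one attempt and no reset: what is moved stays moved. The work goes in short steps, Python scripts to look and compute and a tool call to move; the robot and the scene stay as the last step left them, time stands still between calls to the robot, and variables do not carry over. Pictures are saved under pics/ and viewed, at most 10 in all, crops included, and the job is handed in when it is done.

Besides the shell and the picture viewer there is one more tool, called after ">>>" as name(argument=value, ...) on one line, values as JSON. servo_tool: Moves the arm, as the interface text tells. Shift numbers are shares of 0.02 m and turn numbers shares of 0.15 rad, none past 1 either way. Its arguments: {"type":"object","properties":{"motion":{"type":"array","items":{"type":"number","minimum":-1,"maximum":1}},"grip_force":{"type":"number"}},"required":["motion"]}

```bash
ls; mkdir -p pics
cat > h.py <<'E'
import numpy as np, cv2
from station import bot
def P(cam):
    c=bot.get_calibration(cam); return np.array(c["mtx"],float),cv2.Rodrigues(np.array(c["rvec"],float))[0],np.array(c["tvec"],float).ravel()
def ray(cam,uv,z):
    K,R,t=P(cam); d=R.T@np.linalg.solve(K,[uv[0],uv[1],1]); o=-R.T@t
    return o+d*(z-o[2])/d[2]
def proj(cam,X):
    K,R,t=P(cam); p=(R@np.atleast_2d(X).T).T+t; p=p@K.T; return p[:,:2]/p[:,2:]
def shot(cam,name=None):
    im=np.array(bot.read_camera(cam)); 
    if name: cv2.imwrite("pics/"+name,im[:,:,::-1])
    return im
E
python3 - <<'E'
from h import *
for c in("scene","top"):
    shot(c,c+"0.png"); K,R,t=P(c); print(c,K[0,0],-R.T@t,R[2])
    for n in("bar_grip","bar_toe","fuse_box","cover_edge","tray"):
        for d in bot.boxes_of(c,n): print(n,np.round(d["uv"]),round(d["p"],2),np.round(ray(c,d["uv"],{"bar_grip":.1,"cover_edge":.06,"fuse_box":.06}.get(n,.02)),3))
a=cv2.imread("pics/scene0.png");b=cv2.imread("pics/top0.png")
o=bot.get_obs();print(o)
E
```

```text
pics
scene 352.0705658679892 [1.14536569 0.29517232 0.5944974 ] [-0.73346631 -0.37483558 -0.56703214]
bar_grip [380. 236.] 0.85 [0.542 0.28  0.1  ]
bar_grip [365. 206.] 0.67 [0.454 0.229 0.1  ]
bar_toe [384. 232.] 0.83 [0.425 0.285 0.02 ]
bar_toe [366. 204.] 0.79 [0.332 0.218 0.02 ]
fuse_box [170. 211.] 0.77 [ 0.646 -0.186  0.06 ]
cover_edge [156. 176.] 0.79 [ 0.542 -0.319  0.06 ]
cover_edge [165. 196.] 0.7 [ 0.604 -0.237  0.06 ]
tray [389. 264.] 0.89 [0.527 0.314 0.02 ]
top 391.0067516765751 [ 0.39316319 -0.02518376  1.12913437] [ 0.09265677  0.00924112 -0.99565522]
bar_grip [166. 233.] 0.75 [0.397 0.216 0.1  ]
bar_grip [146. 197.] 0.65 [0.493 0.274 0.1  ]
bar_toe [168. 231.] 0.81 [0.404 0.231 0.02 ]
bar_toe [144. 194.] 0.56 [0.509 0.302 0.02 ]
fuse_box [320. 171.] 0.88 [ 0.571 -0.193  0.06 ]
cover_edge [336. 163.] 0.69 [ 0.596 -0.238  0.06 ]
tray [142. 188.] 0.63 [0.526 0.307 0.02 ]
{'t': 0.6, 'q': array([-1.35112568,  0.47696879,  0.02242027,  1.55540492, -0.01151497,
        1.10929037, -0.08308981]), 'joint_vel': array([ 0.00131655,  0.00028266, -0.00064326, -0.0001378 , -0.00210555,
        0.0005221 ,  0.00155119]), 'joint_torque': array([-1.20885030e-03, -5.95994031e+01,  1.60576947e+00, -2.81418300e+01,
        1.25544259e-02,  1.82041382e-03,  2.61768292e-05]), 'eef_pos': array([0.21731251, 0.63907776, 0.30392716]), 'tool_rot': array([-6.82911431e-06,  1.63170272e-01,  9.86597923e-01,  2.93578468e-05]), 'contact_force': array([-0.47060711,  0.46956924,  0.13353036]), 'torque': array([-0.03420756,  0.02238892, -0.03080995]), 'grasp_force': 0.0, 'gripper_width': 0.9992420171091478}
```

View pics/scene0.png

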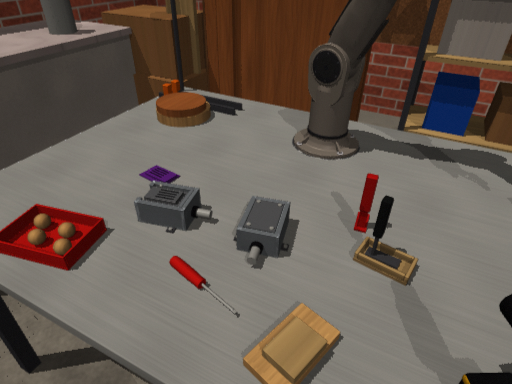

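View pics/top0.png

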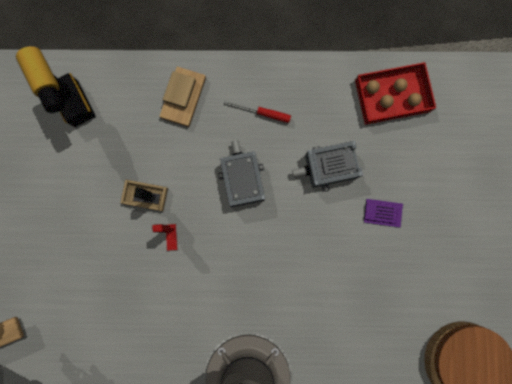

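The scene view shows the black bar in its tray at (380,230), a red look-alike bar beside it, the louvred grey box at (170,205) and the screwed one at (265,228). I'll take enlarged crops to get the poses.

Run:
```python
import cv2,numpy as np
a=cv2.imread("pics/scene0.png");b=cv2.imread("pics/top0.png")
f=lambda im,x,y:cv2.resize(im[y:y+72,x:x+96],(400,300),interpolation=cv2.INTER_CUBIC)
m=np.vstack([np.hstack([f(b,285,130),f(b,100,160)]),np.hstack([f(a,125,165),f(a,340,190)])])
cv2.imwrite("pics/m.png",m)
```

```text
(no output)
```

View pics/m.png

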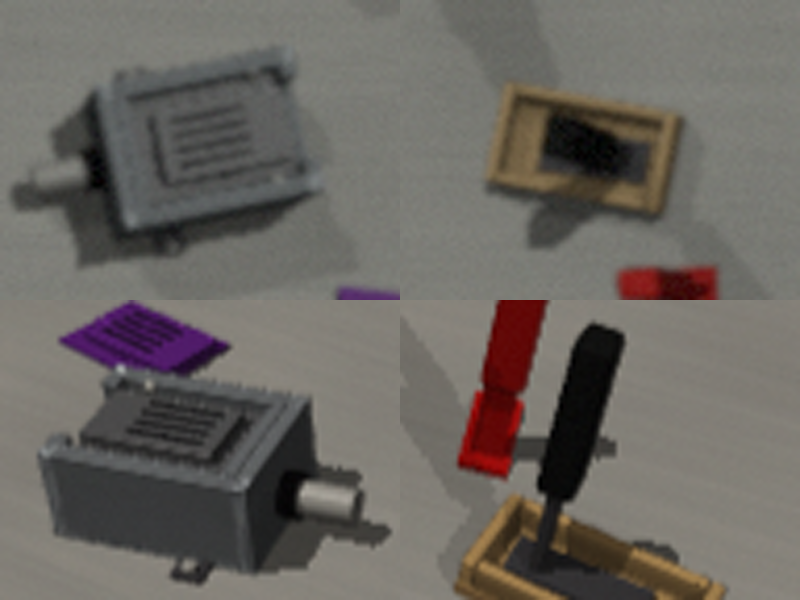

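The crops show the notch side of the louvred box facing -y (right in the top view), so box x is about world +y. In the scene crop the bar's foot runs right, so its toe is also towards +y. I'll fit the poses and overlay them.

```bash
cat >> h.py <<'E'
from scipy.optimize import least_squares
def T(p,X):
    X=np.atleast_2d(X).astype(float); c,s=np.cos(p[2]),np.sin(p[2])
    return np.c_[p[0]+c*X[:,0]-s*X[:,1],p[1]+s*X[:,0]+c*X[:,1],X[:,2]]
def fit(obs,p0):
    f=lambda p:np.concatenate([(proj(c,T(p,X))-uv).ravel() for c,X,uv in obs])
    r=least_squares(f,p0,loss="soft_l1"); return r.x,np.abs(f(r.x)).reshape(-1,2).round(1)
E
cat > f1.py <<'E'
from h import *
cr=lambda l,ox,oy,sx,sy:np.array([[ox+(x-sx)/4.1667-.38,oy+(y-sy)/4.1667-.38] for x,y in l])
B=[[.068,-.05,.065],[-.068,-.05,.065],[-.068,.05,.065],[.068,.05,.065]]
bt=cr([(100,92),(290,52),(318,185),(130,228)],285,130,0,0)
bs=cr([(240,485),(45,452),(118,372),(312,400)],125,165,0,300)
bb=cr([(245,572),(52,535)],125,165,0,300)
box,r=fit([("top",B,bt),("scene",B,bs),("scene",[[.068,-.05,0],[-.068,-.05,0]],bb)],[.6,-.24,1.4]);print("box",box.round(4),r.tolist())
Tr=[[.0605,-.035,.026],[-.0605,-.035,.026],[-.0605,.035,.026],[.0605,.035,.026]]
tt=cr([(505,83),(683,115),(660,213),(487,183)],100,160,400,0)
ts=cr([(515,497),(458,585)],340,190,400,300)
tray,r=fit([("top",Tr,tt),("scene",[[-.0605,.035,.026],[-.0605,-.035,.026]],ts)],[.52,.3,1.6]);print("tray",tray.round(4),r.tolist())
hs=cr([(604,338),(560,490)],340,190,400,300)
g=fit([("scene",[[0,0,.168],[0,0,.068]],hs)],[.5,.28,tray[2]]);print("bar",g)
E
cat > ov.py <<'E'
from f1 import *
def bx(x0,x1,y0,y1,z0,z1): return np.array([[x,y,z] for x in(x0,x1) for y in(y0,y1) for z in(z0,z1)])
def draw(im,cam,W,col):
    p=proj(cam,W)
    for i in range(8):
        for b in(1,2,4):
            if not i&b: cv2.line(im,*[tuple(int(round((v+.38)*4.1667*16)) for v in p[k]-draw.o) for k in(i,i|b)],col,1,cv2.LINE_AA,4)
def over(out,bar,tiles):
    ims={c:shot(c)[:,:,::-1] for c in("scene","top")}; R=[]
    for cam,x,y in tiles:
        im=cv2.resize(ims[cam][y:y+72,x:x+96],(400,300),interpolation=cv2.INTER_CUBIC); draw.o=np.array([x,y])
        draw(im,cam,T(box,bx(-.068,.068,-.05,.05,0,.065)),(0,255,255));draw(im,cam,T(tray,bx(-.0605,.0605,-.035,.035,0,.026)),(0,255,0))
        if bar is not None:
            for k in(bx(-.01,.01,-.013,.013,.068,.168),bx(-.015,.06,-.015,.015,.008,.013)): draw(im,cam,T(bar,k),(255,100,255))
        R.append(im)
    cv2.imwrite("pics/"+out,np.vstack([np.hstack(R[:2]),np.hstack(R[2:])]))
E
python3 - <<'E'
from ov import *
bar=[*g[0][:2],tray[2]];print(T(tray,[0,0,0]),bar)
over("o1.png",bar,[("top",285,130),("top",100,160),("scene",125,165),("scene",340,208)])
E
```

```text
box [ 0.5974 -0.2356  1.7831] [[1.4, 2.3], [1.1, 2.6], [2.6, 0.5], [0.8, 0.2], [1.0, 1.0], [2.6, 0.6], [0.2, 2.7], [0.1, 1.4], [2.4, 0.4], [0.3, 0.5]]
tray [0.506  0.3023 1.412 ] [[0.2, 0.3], [0.9, 1.0], [0.1, 0.3], [0.3, 0.2], [0.9, 2.7], [0.8, 7.0]]
bar (array([0.50304607, 0.27543033, 1.41204813]), array([[0.1, 0. ],
       [0.1, 0. ]]))
[[0.50603795 0.30226959 0.        ]] [np.float64(0.5030460660194644), np.float64(0.2754303270998516), np.float64(1.412048132846807)]
```

View pics/o1.png

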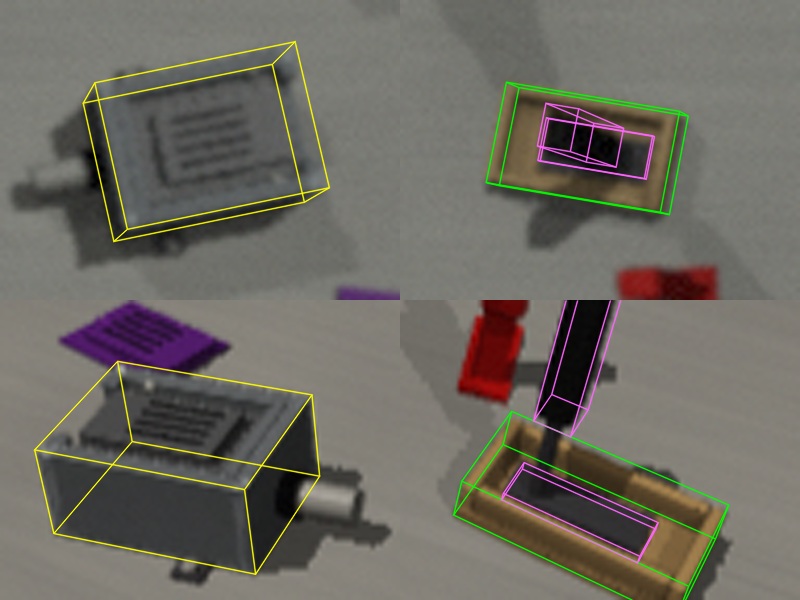

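Poses hold within a few mm; I'll give the top view more weight for x. Bar handle is at about (0.499, 0.275) with yaw 1.41, box at about (0.595, -0.236) with yaw 1.78. Moving to above the bar now.

>>> servo_tool(motion=[-1,-0.66,0,0,0,0,0,-1,-0.66,0,0,0,0,0,-1,-0.66,0,0,0,0,0,-1,-0.66,0,0,0,0,0,-1,-0.66,0,0,0,0,0], grip_force=60)

```text
t: 1.32
eef_pos: [0.292, 0.5428, 0.3041]
tool_rot: [0.0, 0.164, 0.987, 0.0]
contact_force: [0.1, -0.2, -0.1]
gripper_width: 1.0
grasp_force: 0.0
```

>>> servo_tool(motion=[-1,-0.66,0,0,0,0,0,-1,-0.66,0,0,0,0,0,-1,-0.66,0,0,0,0,0,-1,-0.66,0,0,0,0,0,-1,-0.66,0,0,0,0,0])

```text
t: 1.95
eef_pos: [0.365, 0.4484, 0.304]
tool_rot: [0.0, 0.163, 0.987, 0.0]
contact_force: [-0.4, 0.0, 0.0]
gripper_width: 1.0
grasp_force: 0.0
```

>>> servo_tool(motion=[-1,-0.66,0,0,0,0,0,-1,-0.66,0,0,0,0,0,-1,-0.66,0,0,0,0,0,-1,-0.66,0,0,0,0,0,-1,-0.66,0,0,0,0,0])

```text
t: 2.58
eef_pos: [0.4383, 0.3537, 0.3039]
tool_rot: [0.0, 0.163, 0.987, 0.0]
contact_force: [-0.7, 0.3, 0.5]
gripper_width: 1.0
grasp_force: 0.0
```

```bash
cat >> h.py <<'E'
from scipy.spatial.transform import Rotation as Ro
def st():
    o=bot.get_obs(); q=o["tool_rot"]; R=Ro.from_quat([q[1],q[2],q[3],q[0]])
    return o,np.array(o["eef_pos"]),R
def go(p,yaw,pitch=0):
    # tool y along bar x (heading yaw, toe raised by pitch), z down
    o,e,R=st(); by=np.array([-np.sin(yaw),np.cos(yaw),0]); by=np.array([-np.sin(yaw),np.cos(yaw),0])
    bx=np.array([np.cos(yaw),np.sin(yaw),0]); M=np.c_[by,bx,[0,0,-1]]
    G=Ro.from_rotvec(by*-pitch)*Ro.from_matrix(M)
    print("t",round(o["t"],2),"pos",e.round(4),"yaw",np.arctan2(R.as_matrix()[1,1],R.as_matrix()[0,1]).round(3),"pitch",np.arcsin(R.as_matrix()[2,1]).round(3),"F",np.round(o["contact_force"],1),"w",round(o["gripper_width"],3),"gf",round(o["grasp_force"],1))
    print("shift units",(R.inv().apply(np.array(p)-e)/.02).round(2),"turn units",((R.inv()*G).as_rotvec()/.15).round(2))
E
python3 - <<'E'
from h import *
go([.499,.275,.304],1.41)
E
```

```text
t 2.58 pos [0.4383 0.3537 0.3039] yaw 1.243 pitch 0.0 F [-0.7  0.3  0.5] w 1.0 gf 0.0
shift units [-4.14 -2.75 -0.  ] turn units [ 0.   -0.   -1.11]
```

>>> servo_tool(motion=[-1,-0.66,0,0,0,0,0,-1,-0.66,0,0,0,0,0,-1,-0.66,0,0,0,0,0,-1,-0.66,0,0,0,0,0,-0.1,-0.1,0,0,0,-1,0])

```text
t: 3.2
eef_pos: [0.4989, 0.274, 0.3039]
tool_rot: [0.0, 0.089, 0.996, -0.0]
contact_force: [-1.3, 1.6, -0.8]
gripper_width: 1.002
grasp_force: 0.0
```

>>> servo_tool(motion=[0,0,0.5,0,0,-0.11,0,0,0,1,0,0,0,0,0,0,0.5,0,0,0,0,0,0,0,0,0,0,0])

```text
t: 3.7
eef_pos: [0.497, 0.2766, 0.2629]
tool_rot: [-0.001, 0.081, 0.997, -0.001]
contact_force: [0.0, 0.1, -0.1]
gripper_width: 0.998
grasp_force: 0.0
```

Run:
```python
from ov import *
go([.499,.275,.184],1.41)
over("o2.png",[.499,.275,1.41],[("top",100,160),("top",100,160),("scene",340,140),("scene",340,208)])
```

```text
box [ 0.5974 -0.2356  1.7831] [[1.4, 2.3], [1.1, 2.6], [2.6, 0.5], [0.8, 0.2], [1.0, 1.0], [2.6, 0.6], [0.2, 2.7], [0.1, 1.4], [2.4, 0.4], [0.3, 0.5]]
tray [0.506  0.3023 1.412 ] [[0.2, 0.3], [0.9, 1.0], [0.1, 0.3], [0.3, 0.2], [0.9, 2.7], [0.8, 7.0]]
bar (array([0.50304607, 0.27543033, 1.41204813]), array([[0.1, 0. ],
       [0.1, 0. ]]))
t 3.7 pos [0.497  0.2766 0.2629] yaw 1.409 pitch -0.001 F [ 0.   0.1 -0.1] w 0.998 gf 0.0
shift units [-0.12 -0.06  3.95] turn units [-0.01 -0.01 -0.01]
```

View pics/o2.png

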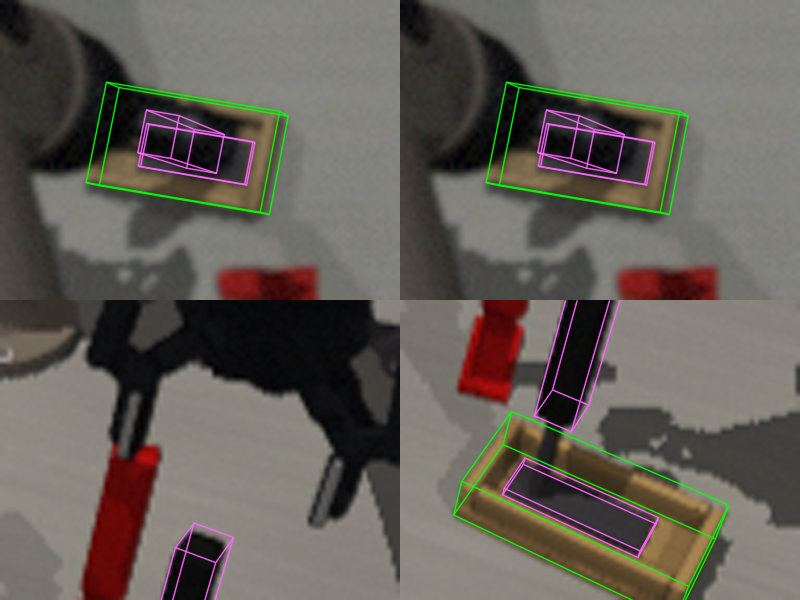

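Run:
```python
from h import *
for z in(.13,.15,.17): print(z,ray("scene",(372.4,176.5),z).round(3),ray("top",(157,229),z).round(3))
```

```text
0.13 [0.37  0.222 0.13 ] [0.408 0.234 0.13 ]
0.15 [0.403 0.225 0.15 ] [0.408 0.228 0.15 ]
0.17 [0.437 0.228 0.17 ] [0.407 0.223 0.17 ]
```

>>> servo_tool(motion=[-0.1,0,1,0,0,0,0,0,0,1,0,0,0,0,0,0,1,0,0,0,0,0,0,0.9,0,0,0,0,0,0,0,0,0,0,0])

```text
t: 4.42
eef_pos: [0.499, 0.2762, 0.185]
tool_rot: [-0.001, 0.081, 0.997, -0.001]
contact_force: [-0.1, -1.0, 0.1]
gripper_width: 1.0
grasp_force: 0.0
```

>>> servo_tool(motion=[0,0,0,0,0,0,1,0,0,0,0,0,0,1,0,0,0,0,0,0,1,0,0,0,0,0,0,1,0,0,0,0,0,0,1], grip_force=80)

```text
t: 5.05
eef_pos: [0.4997, 0.2763, 0.1862]
tool_rot: [0.0, 0.081, 0.997, 0.0]
contact_force: [-0.9, -2.5, 1.8]
gripper_width: 0.226
grasp_force: 78.1
```

>>> servo_tool(motion=[0,0,0,0,0,0,1,0,0,0,0,0,0,1,0,0,0,0,0,0,1])

```text
t: 5.42
eef_pos: [0.4997, 0.2763, 0.1862]
tool_rot: [0.0, 0.081, 0.997, 0.0]
contact_force: [0.0, -1.9, 5.5]
gripper_width: 0.224
grasp_force: 78.5
```

Grasped: the opening is about 19 mm, matching the 20 mm handle. Lifting.

>>> servo_tool(motion=[0,0,-0.5,0,0,0,1,0,0,-1,0,0,0,1,0,0,-1,0,0,0,1,0,0,-1,0,0,0,1,0,0,-1,0,0,0,1])

```text
t: 6.05
eef_pos: [0.4991, 0.2766, 0.2764]
tool_rot: [-0.0, 0.08, 0.997, -0.0]
contact_force: [-0.2, 0.1, -2.6]
gripper_width: 0.224
grasp_force: 77.6
```

>>> servo_tool(motion=[0,-0.5,-0.5,0,0,0,1,-0.36,-1,0,0,0,0,1,-0.36,-1,0,0,0,0,1,-0.36,-1,0,0,0,0,1,-0.36,-1,0,0,0,0,1])

```text
t: 6.68
eef_pos: [0.5132, 0.1801, 0.2848]
tool_rot: [-0.001, 0.081, 0.997, -0.001]
contact_force: [-0.4, 0.4, -2.6]
gripper_width: 0.226
grasp_force: 77.8
```

>>> servo_tool(motion=[-0.36,-1,0,0,0,0,1,-0.36,-1,0,0,0,0,1,-0.36,-1,0,0,0,0,1,-0.36,-1,0,0,0,0,1,-0.36,-1,0,0,0,0,1])

```text
t: 7.3
eef_pos: [0.5323, 0.0757, 0.2848]
tool_rot: [-0.001, 0.081, 0.997, -0.001]
contact_force: [0.1, -0.1, -2.7]
gripper_width: 0.222
grasp_force: 77.8
```

>>> servo_tool(motion=[-0.36,-1,0,0,0,0,1,-0.36,-1,0,0,0,0,1,-0.36,-1,0,0,0,0,1,-0.36,-1,0,0,0,0,1,-0.36,-1,0,0,0,0,1])

```text
t: 7.92
eef_pos: [0.5514, -0.0286, 0.2848]
tool_rot: [-0.001, 0.081, 0.997, -0.0]
contact_force: [0.2, -0.3, -2.2]
gripper_width: 0.222
grasp_force: 77.8
```

>>> servo_tool(motion=[-0.36,-1,0,0,0,0,1,-0.36,-1,0,0,0,0,1,-0.36,-1,0,0,0,0,1,-0.36,-1,0,0,0,0,1,-0.36,-1,0,0,0,0,1])

```text
t: 8.55
eef_pos: [0.5705, -0.1329, 0.2847]
tool_rot: [-0.001, 0.081, 0.997, -0.0]
contact_force: [-0.2, -0.9, -2.8]
gripper_width: 0.225
grasp_force: 77.8
```

>>> servo_tool(motion=[-0.36,-1,0,0,0,0,1,-0.36,-1,0,0,0,0,1,-0.36,-1,0,0,0,0,1,-0.36,-1,0,0,0,0,1,-0.36,-1,0,0,0,0,1])

```text
t: 9.18
eef_pos: [0.5913, -0.2365, 0.2856]
tool_rot: [-0.0, 0.081, 0.997, 0.0]
contact_force: [0.4, -0.3, -1.4]
gripper_width: 0.223
grasp_force: 77.8
```

>>> servo_tool(motion=[-0.36,-1,0,0,0,0,1,-0.36,-1,0,0,0,0,1,-0.36,-1,0,0,0,0,1,-0.36,-1,0,0,0,0,1,-0.36,-1,0,0,0,0,1])

```text
t: 9.8
eef_pos: [0.6112, -0.3408, 0.2858]
tool_rot: [-0.0, 0.081, 0.997, 0.0]
contact_force: [-0.4, 0.2, -2.1]
gripper_width: 0.224
grasp_force: 77.8
```

Run:
```python
from h import *
go([.625,-.376,.286],1.783)
```

```text
t 9.8 pos [ 0.6112 -0.3408  0.2858] yaw 1.41 pitch 0.0 F [-0.4  0.2 -2.1] w 0.224 gf 77.8
shift units [-0.96 -1.63 -0.01] turn units [ 0.    0.   -2.49]
```

>>> servo_tool(motion=[-0.5,-1,0,0,0,0,1,-0.46,-0.8,0,0,0,0,1,0,0,0,0,0,-1,1,0,0,0,0,0,-1,1,0,0,0,0,0,-0.49,1])

```text
t: 10.42
eef_pos: [0.6241, -0.3789, 0.2857]
tool_rot: [-0.0, -0.107, 0.994, 0.0]
contact_force: [0.2, 0.0, -2.9]
gripper_width: 0.221
grasp_force: 77.9
```

>>> servo_tool(motion=[0,0,1,0,0,0,1,0,0,1,0,0,0,1,0,0,0.5,0,0,0,1,0,0,0,0,0,0,1])

```text
t: 10.92
eef_pos: [0.6235, -0.3776, 0.234]
tool_rot: [-0.001, -0.106, 0.994, 0.001]
contact_force: [0.5, 0.1, -2.5]
gripper_width: 0.223
grasp_force: 77.9
```

```bash
cat >> ov.py <<'E'
def over2(out,p,yaw,zu,tiles,lines=True):
    R=[]
    ims={c:shot(c)[:,:,::-1] for c in("scene","top")}
    for cam,x,y in tiles:
        raw=cv2.resize(ims[cam][y:y+72,x:x+96],(400,300),interpolation=cv2.INTER_CUBIC); im=raw.copy(); draw.o=np.array([x,y])
        draw(im,cam,T(box,bx(-.068,.068,-.05,.05,0,.065)),(0,255,255));draw(im,cam,T(box,bx(-.068,-.056,-.028,.028,.04,.065)),(0,255,0))
        for k in(bx(-.01,.01,-.013,.013,.06,.16),bx(-.015,.06,-.015,.015,0,.005)): draw(im,cam,T([*p[:2],yaw],k+[0,0,zu]),(255,100,255))
        R.append(np.hstack([raw,im]))
    cv2.imwrite("pics/"+out,np.vstack(R))
E
python3 - <<'E'
from ov import *
go([.625,-.376,.2215],1.783)
o,e,R=st(); over2("o3.png",e,1.783,e[2]-.178,[("top",300,130),("scene",105,150)])
E
```

```text
box [ 0.5974 -0.2356  1.7831] [[1.4, 2.3], [1.1, 2.6], [2.6, 0.5], [0.8, 0.2], [1.0, 1.0], [2.6, 0.6], [0.2, 2.7], [0.1, 1.4], [2.4, 0.4], [0.3, 0.5]]
tray [0.506  0.3023 1.412 ] [[0.2, 0.3], [0.9, 1.0], [0.1, 0.3], [0.3, 0.2], [0.9, 2.7], [0.8, 7.0]]
bar (array([0.50304607, 0.27543033, 1.41204813]), array([[0.1, 0. ],
       [0.1, 0. ]]))
t 10.93 pos [ 0.6235 -0.3776  0.234 ] yaw 1.783 pitch 0.002 F [ 0.5  0.1 -2.5] w 0.223 gf 77.9
shift units [-0.09  0.06  0.62] turn units [ 0.01 -0.02 -0.  ]
```

View pics/o3.png

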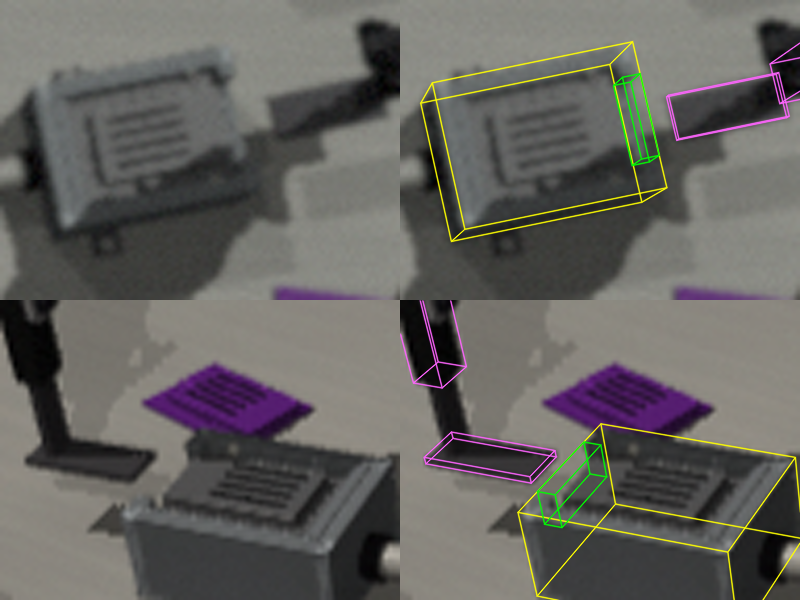

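Top view: toe at crop (268,117), in line with the notch centre at about (233,118); the scene view agrees. I'll put the toe 6 mm over the sill and feel downward for it.

>>> servo_tool(motion=[-0.08,0.55,0,0,0,0,1,0,0.55,0,0,0,0,1,0,0,0.4,0,0,0,1,0,0,0.2,0,0,0,1,0,0,0,0,0,0,1])

```text
t: 11.65
eef_pos: [0.6206, -0.3565, 0.2232]
tool_rot: [-0.001, -0.106, 0.994, 0.0]
contact_force: [-0.1, -0.1, -2.1]
gripper_width: 0.223
grasp_force: 78.0
```

>>> servo_tool(motion=[0,0,0.1,0,0,0,1,0,0,0,0,0,0,1])

```text
t: 11.9
eef_pos: [0.6209, -0.3565, 0.2217]
tool_rot: [-0.0, -0.106, 0.994, -0.0]
contact_force: [-0.2, -0.1, -2.7]
gripper_width: 0.222
grasp_force: 78.0
```

>>> servo_tool(motion=[0,0,0.1,0,0,0,1,0,0,0,0,0,0,1])

```text
t: 12.15
eef_pos: [0.6209, -0.3562, 0.2197]
tool_rot: [-0.0, -0.106, 0.994, 0.0]
contact_force: [0.4, -0.2, -3.3]
gripper_width: 0.228
grasp_force: 78.0
```

>>> servo_tool(motion=[0,0,0.1,0,0,0,1,0,0,0,0,0,0,1])

```text
t: 12.4
eef_pos: [0.6211, -0.3564, 0.2183]
tool_rot: [0.0, -0.106, 0.994, -0.0]
contact_force: [0.2, -0.9, -0.6]
gripper_width: 0.224
grasp_force: 78.3
```

>>> servo_tool(motion=[0,0,0.08,0,0,0,1,0,0,0,0,0,0,1])

```text
t: 12.65
eef_pos: [0.6214, -0.3567, 0.218]
tool_rot: [0.001, -0.106, 0.994, -0.0]
contact_force: [-1.3, 0.7, 6.5]
gripper_width: 0.223
grasp_force: 79.5
```

Sill felt at TCP z 0.218, as predicted. Raising about 2.5 mm and sliding in.

>>> servo_tool(motion=[0,0,-0.22,0,0,0,1,0,0.3,0,0,0,0,1,0,0.3,0,0,0,0,1,0,0,0,0,0,0,1])

```text
t: 13.15
eef_pos: [0.6185, -0.3432, 0.2202]
tool_rot: [-0.0, -0.107, 0.994, 0.001]
contact_force: [0.3, 0.3, -2.4]
gripper_width: 0.227
grasp_force: 78.0
```

>>> servo_tool(motion=[0,0.4,0,0,0,0,1,0,0.4,0,0,0,0,1,0,0.4,0,0,0,0,1,0,0,0,0,0,0,1])

```text
t: 13.65
eef_pos: [0.6136, -0.3198, 0.2207]
tool_rot: [0.0, -0.107, 0.994, 0.0]
contact_force: [-0.3, 0.0, -2.8]
gripper_width: 0.227
grasp_force: 78.0
```

Run:
```python
from ov import *
o,e,R=st(); go(e,1.783); c,s=np.cos(1.783),np.sin(1.783); d=e[:2]-[.595,-.236]; print("handle in box",d@[c,s],d@[-s,c])
over2("o4.png",e,1.783,e[2]-.178,[("top",300,130),("scene",105,150)])
```

```text
box [ 0.5974 -0.2356  1.7831] [[1.4, 2.3], [1.1, 2.6], [2.6, 0.5], [0.8, 0.2], [1.0, 1.0], [2.6, 0.6], [0.2, 2.7], [0.1, 1.4], [2.4, 0.4], [0.3, 0.5]]
tray [0.506  0.3023 1.412 ] [[0.2, 0.3], [0.9, 1.0], [0.1, 0.3], [0.3, 0.2], [0.9, 2.7], [0.8, 7.0]]
bar (array([0.50304607, 0.27543033, 1.41204813]), array([[0.1, 0. ],
       [0.1, 0. ]]))
t 13.65 pos [ 0.6136 -0.3198  0.2207] yaw 1.784 pitch 0.001 F [-0.3  0.  -2.8] w 0.227 gf 78.0
shift units [0. 0. 0.] turn units [0.   0.   0.01]
handle in box -0.08582486818505554 -0.0005336353241565796
```

View pics/o4.png

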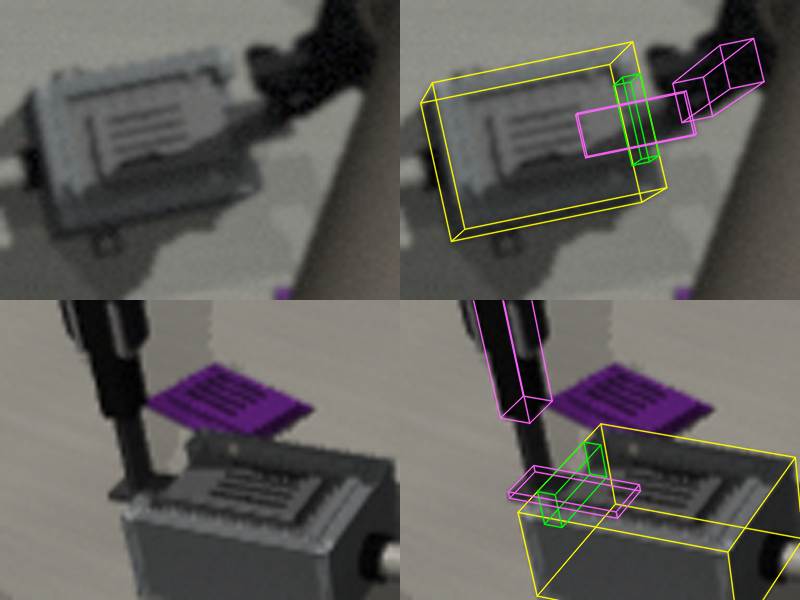

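The toe is about 42 mm in under the cover with no contact. Lowering onto the fulcrum and rocking back.

>>> servo_tool(motion=[0,0,0.12,0,0,0,1,0,-0.88,0.13,-0.667,0,0,1,0,-0.88,0.13,-0.667,0,0,1,0,0,0,0,0,0,1], grip_force=110)

```text
t: 14.25
eef_pos: [0.6193, -0.3592, 0.2101]
tool_rot: [-0.011, -0.103, 0.99, 0.098]
contact_force: [-1.2, 0.4, -2.1]
gripper_width: 0.22
grasp_force: 108.4
```

>>> servo_tool(motion=[0,-0.88,0.13,-0.667,0,0,1,0,0,0,0,0,0,1])

```text
t: 14.5
eef_pos: [0.6234, -0.3734, 0.2042]
tool_rot: [-0.016, -0.103, 0.983, 0.148]
contact_force: [0.0, -1.1, -3.2]
gripper_width: 0.218
grasp_force: 108.5
```

>>> servo_tool(motion=[0,-0.88,0.13,-0.667,0,0,1,0,0,0,0,0,0,1])

```text
t: 14.75
eef_pos: [0.6272, -0.3879, 0.1966]
tool_rot: [-0.022, -0.103, 0.975, 0.197]
contact_force: [0.6, -0.6, -2.7]
gripper_width: 0.219
grasp_force: 108.6
```

Run:
```python
from ov import *
o,e,R=st(); go(e,1.783)
over2("o5.png",e,1.783,e[2]-.178,[("top",300,130),("scene",105,150)])
```

```text
box [ 0.5974 -0.2356  1.7831] [[1.4, 2.3], [1.1, 2.6], [2.6, 0.5], [0.8, 0.2], [1.0, 1.0], [2.6, 0.6], [0.2, 2.7], [0.1, 1.4], [2.4, 0.4], [0.3, 0.5]]
tray [0.506  0.3023 1.412 ] [[0.2, 0.3], [0.9, 1.0], [0.1, 0.3], [0.3, 0.2], [0.9, 2.7], [0.8, 7.0]]
bar (array([0.50304607, 0.27543033, 1.41204813]), array([[0.1, 0. ],
       [0.1, 0. ]]))
t 14.75 pos [ 0.6272 -0.3879  0.1966] yaw 1.781 pitch 0.398 F [ 0.6 -0.6 -2.7] w 0.219 gf 108.6
shift units [0. 0. 0.] turn units [ 2.66 -0.01 -0.01]
```

View pics/o5.png

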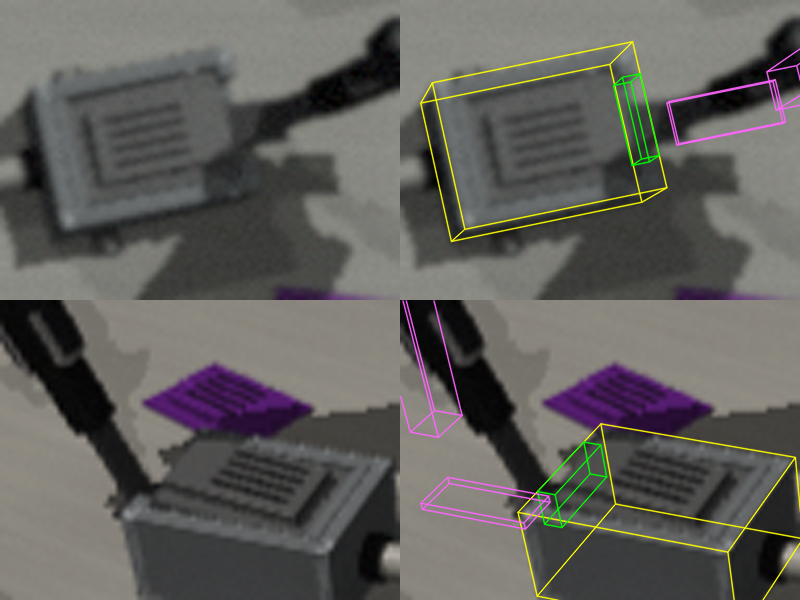

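The cover's front is clearly up, with low force. A bit more rocking for margin, then reverse.

>>> servo_tool(motion=[0,-0.44,0.065,-0.333,0,0,1,0,0,0,0,0,0,1])

```text
t: 15.1
eef_pos: [0.6292, -0.3941, 0.1929]
tool_rot: [-0.024, -0.103, 0.969, 0.221]
contact_force: [-0.2, -0.2, -2.4]
gripper_width: 0.221
grasp_force: 108.5
```

>>> servo_tool(motion=[0,-0.35,0.05,-0.267,0,0,1,0,0,0,0,0,0,1])

```text
t: 15.35
eef_pos: [0.6304, -0.4, 0.1889]
tool_rot: [-0.026, -0.103, 0.965, 0.24]
contact_force: [-0.8, 0.1, -3.4]
gripper_width: 0.22
grasp_force: 108.4
```

>>> servo_tool(motion=[0,0.89,-0.045,0.667,0,0,1,0,0.89,-0.045,0.667,0,0,1,0,0.89,-0.045,0.667,0,0,1,0,0.89,-0.045,0.667,0,0,1,0,0.8,-0.045,0.6,0,0,1])

```text
t: 15.98
eef_pos: [0.6135, -0.3186, 0.2199]
tool_rot: [0.002, -0.107, 0.994, -0.002]
contact_force: [0.7, -0.4, -3.2]
gripper_width: 0.22
grasp_force: 108.6
```

>>> servo_tool(motion=[0,0,-0.12,0,0,0,1,0,0,0,0,0,0,1])

```text
t: 16.23
eef_pos: [0.6135, -0.3211, 0.2217]
tool_rot: [0.001, -0.106, 0.994, -0.0]
contact_force: [-0.3, -0.3, -3.0]
gripper_width: 0.219
grasp_force: 108.6
```

Run:
```python
from h import *
o,e,R=st(); go([.6136,-.3198,.2207],1.783)
```

```text
t 16.23 pos [ 0.6135 -0.3211  0.2217] yaw 1.783 pitch -0.0 F [-0.3 -0.3 -3. ] w 0.219 gf 108.6
shift units [-0.02  0.06  0.05] turn units [-0.    0.01  0.  ]
```

>>> servo_tool(motion=[0,-0.7,0,0,0,0,1,0,-1,0,0,0,0,1,0,-1,0,0,0,0,1,0,-1,0,0,0,0,1,0,0,-0.5,0,0,0,1])

```text
t: 16.85
eef_pos: [0.6272, -0.3974, 0.2295]
tool_rot: [-0.001, -0.103, 0.995, -0.0]
contact_force: [0.3, -0.6, -2.0]
gripper_width: 0.221
grasp_force: 108.5
```

>>> servo_tool(motion=[0,0,-1,0,0,0,1,0,0,-1,0,0,0,1,0,0,-1,0,0,0,1,0,0,-0.5,0,0,0,1,0,0,0,0,0,0,1])

```text
t: 17.48
eef_pos: [0.6293, -0.3931, 0.3021]
tool_rot: [0.001, -0.106, 0.994, -0.001]
contact_force: [-0.5, -0.0, -2.5]
gripper_width: 0.222
grasp_force: 108.7
```

Run:
```python
from ov import *
o,e,R=st(); go([.4997,.2763,.296],1.409)
over2("o6.png",e,1.783,e[2]-.178,[("top",300,130),("scene",105,150)])
```

```text
box [ 0.5974 -0.2356  1.7831] [[1.4, 2.3], [1.1, 2.6], [2.6, 0.5], [0.8, 0.2], [1.0, 1.0], [2.6, 0.6], [0.2, 2.7], [0.1, 1.4], [2.4, 0.4], [0.3, 0.5]]
tray [0.506  0.3023 1.412 ] [[0.2, 0.3], [0.9, 1.0], [0.1, 0.3], [0.3, 0.2], [0.9, 2.7], [0.8, 7.0]]
bar (array([0.50304607, 0.27543033, 1.41204813]), array([[0.1, 0. ],
       [0.1, 0. ]]))
t 17.48 pos [ 0.6293 -0.3931  0.3021] yaw 1.783 pitch -0.001 F [-0.5 -0.  -2.5] w 0.222 gf 108.7
shift units [-0.73 34.08  0.27] turn units [-0.01  0.01  2.5 ]
```

View pics/o6.png

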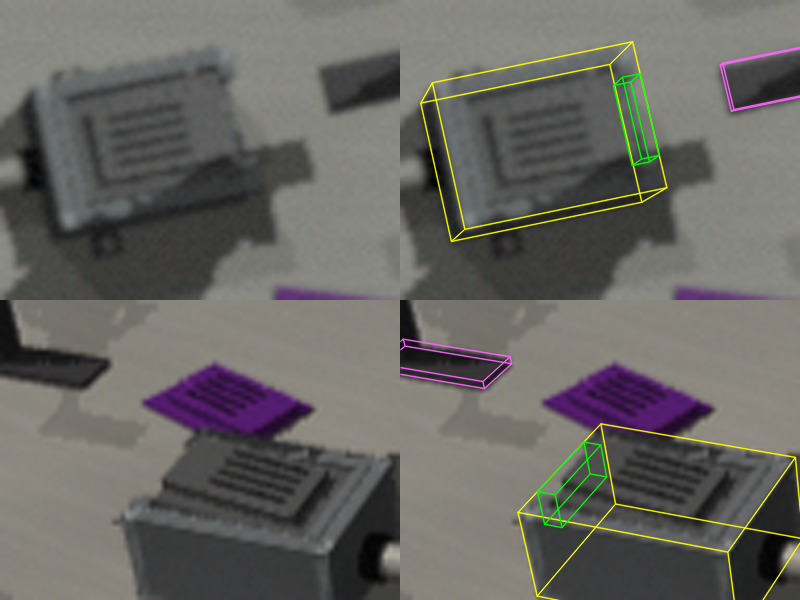

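The cover stays propped: its front edge sits clearly higher (scene crop (205,437)) with the bar gone. Returning to the tray.

>>> servo_tool(motion=[0,1,0,0,0,0,1,0,1,0,0,0,0,1,0,1,0,0,0,0,1,0,1,0,0,0,0,1,0,1,0,0,0,0,1])

```text
t: 18.2
eef_pos: [0.6075, -0.2941, 0.3006]
tool_rot: [-0.0, -0.106, 0.994, 0.0]
contact_force: [0.4, 0.0, -2.6]
gripper_width: 0.219
grasp_force: 108.5
```

>>> servo_tool(motion=[0,1,0,0,0,0,1,0,1,0,0,0,0,1,0,1,0,0,0,0,1,0,1,0,0,0,0,1,0,1,0,0,0,0,1])

```text
t: 18.82
eef_pos: [0.5865, -0.1963, 0.3008]
tool_rot: [0.0, -0.106, 0.994, -0.0]
contact_force: [0.0, 0.7, -3.5]
gripper_width: 0.219
grasp_force: 108.5
```

>>> servo_tool(motion=[0,1,0,0,0,0,1,0,1,0,0,0,0,1,0,1,0,0,0,0,1,0,1,0,0,0,0,1,0,1,0,0,0,0,1])

```text
t: 19.45
eef_pos: [0.5655, -0.0985, 0.3008]
tool_rot: [0.0, -0.106, 0.994, 0.0]
contact_force: [-0.1, 0.1, -2.6]
gripper_width: 0.22
grasp_force: 108.5
```

>>> servo_tool(motion=[0,1,0,0,0,0,1,0,1,0,0,0,0,1,0,1,0,0,0,0,1,0,1,0,0,0,0,1,0,1,0,0,0,0,1])

```text
t: 20.08
eef_pos: [0.5443, -0.0009, 0.3008]
tool_rot: [0.0, -0.106, 0.994, -0.0]
contact_force: [0.0, 1.0, -2.4]
gripper_width: 0.22
grasp_force: 108.5
```

>>> servo_tool(motion=[0,1,0,0,0,0,1,0,1,0,0,0,0,1,0,1,0,0,0,0,1,0,1,0,0,0,0,1,0,1,0,0,0,0,1])

```text
t: 20.7
eef_pos: [0.5231, 0.0968, 0.3008]
tool_rot: [0.0, -0.106, 0.994, -0.0]
contact_force: [-0.5, 0.5, -2.1]
gripper_width: 0.222
grasp_force: 108.5
```

>>> servo_tool(motion=[0,1,0,0,0,0,1,0,1,0,0,0,0,1,0,1,0,0,0,0,1,0,1,0,0,0,0,1,0,1,0,0,0,0,1])

```text
t: 21.32
eef_pos: [0.502, 0.1945, 0.3008]
tool_rot: [0.0, -0.106, 0.994, -0.0]
contact_force: [-0.1, -0.2, -2.8]
gripper_width: 0.218
grasp_force: 108.5
```

>>> servo_tool(motion=[0,1,0,0,0,0,1,-0.7,1,0,0,0,0,1,0,0,0,0,0,1,1,0,0,0,0,0,1,1,0,0,0,0,0,0.5,1])

```text
t: 21.95
eef_pos: [0.5074, 0.2359, 0.3007]
tool_rot: [0.0, 0.083, 0.997, -0.0]
contact_force: [0.4, -0.2, -3.2]
gripper_width: 0.219
grasp_force: 108.7
```

>>> servo_tool(motion=[0,0,0,0,0,0,1])

```text
t: 22.08
eef_pos: [0.5074, 0.2359, 0.3008]
tool_rot: [0.0, 0.081, 0.997, -0.0]
contact_force: [-0.5, -0.3, -2.3]
gripper_width: 0.219
grasp_force: 108.7
```

Run:
```python
from h import *
o,e,R=st(); go([.4997,.2763,.187],1.409)
```

```text
t 22.07 pos [0.5074 0.2359 0.3008] yaw 1.409 pitch -0.0 F [-0.5 -0.3 -2.3] w 0.219 gf 108.7
shift units [0.71 1.93 5.69] turn units [-0.  0. -0.]
```

>>> servo_tool(motion=[0.7,1,0,0,0,0,1,0,1,0,0,0,0,1,0,0.1,0.8,0,0,0,1,0,0,1,0,0,0,1,0,0,1,0,0,0,1])

```text
t: 22.7
eef_pos: [0.501, 0.2782, 0.2429]
tool_rot: [-0.0, 0.081, 0.997, -0.001]
contact_force: [1.3, 0.1, -2.5]
gripper_width: 0.219
grasp_force: 108.5
```

>>> servo_tool(motion=[0,0,1,0,0,0,1,0,0,1,0,0,0,1,0,0,0.6,0,0,0,1,0,0,0,0,0,0,1])

```text
t: 23.2
eef_pos: [0.5005, 0.2784, 0.1915]
tool_rot: [-0.001, 0.081, 0.997, -0.001]
contact_force: [-0.4, -0.3, -2.4]
gripper_width: 0.217
grasp_force: 108.4
```

>>> servo_tool(motion=[0,0,0.15,0,0,0,1,0,0,0.1,0,0,0,1,0,0,0,0,0,0,1])

```text
t: 23.58
eef_pos: [0.5009, 0.2793, 0.188]
tool_rot: [0.0, 0.081, 0.997, 0.0]
contact_force: [-0.5, -0.6, -2.8]
gripper_width: 0.223
grasp_force: 108.4
```

>>> servo_tool(motion=[0,0,0.1,0,0,0,1,0,0,0,0,0,0,1])

```text
t: 23.82
eef_pos: [0.5011, 0.2793, 0.1862]
tool_rot: [0.0, 0.081, 0.997, 0.0]
contact_force: [0.4, -0.4, 1.5]
gripper_width: 0.225
grasp_force: 109.2
```

>>> servo_tool(motion=[0,0,0.06,0,0,0,1,0,0,0,0,0,0,1])

```text
t: 24.08
eef_pos: [0.5014, 0.2791, 0.1861]
tool_rot: [0.0, 0.082, 0.997, 0.0]
contact_force: [-2.5, -2.9, 11.0]
gripper_width: 0.217
grasp_force: 110.8
```

Seated on the tray floor. Unloading, then opening in stages.

>>> servo_tool(motion=[0,0,-0.06,0,0,0,1,0,0,0,0,0,0,0.7,0,0,0,0,0,0,0.6,0,0,0,0,0,0,0.4,0,0,0,0,0,0,0], grip_force=20)

```text
t: 24.7
eef_pos: [0.5008, 0.2792, 0.1857]
tool_rot: [-0.0, 0.081, 0.997, -0.0]
contact_force: [-0.4, -0.1, 0.3]
gripper_width: 0.793
grasp_force: 0.0
```

>>> servo_tool(motion=[0,0,0,0,0,0,0,0,0,0,0,0,0,0,0,0,0,0,0,0,0])

```text
t: 25.08
eef_pos: [0.5008, 0.2792, 0.1858]
tool_rot: [-0.0, 0.081, 0.997, 0.0]
contact_force: [0.1, 0.4, -0.7]
gripper_width: 0.997
grasp_force: 0.0
```

>>> servo_tool(motion=[0,0,-0.4,0,0,0,0,0,0,-1,0,0,0,0,0,0,-1,0,0,0,0,0,0,-1,0,0,0,0,0,0,-1,0,0,0,0])

```text
t: 25.7
eef_pos: [0.5009, 0.2792, 0.275]
tool_rot: [0.0, 0.081, 0.997, 0.0]
contact_force: [0.3, 0.7, 0.2]
gripper_width: 0.997
grasp_force: 0.0
```

>>> servo_tool(motion=[0,0,-1,0,0,0,0,0,0,-1,0,0,0,0,0,1,0,0,0,0,0,0,1,0,0,0,0,0,0,1,0,0,0,0,0])

```text
t: 26.32
eef_pos: [0.5101, 0.3405, 0.3126]
tool_rot: [-0.001, 0.081, 0.997, -0.0]
contact_force: [0.2, -0.1, -0.2]
gripper_width: 0.999
grasp_force: 0.0
```

>>> servo_tool(motion=[0,1,0,0,0,0,0,0,1,0,0,0,0,0,0,1,0,0,0,0,0,0,0,0,0,0,0,0])

```text
t: 26.82
eef_pos: [0.5198, 0.3997, 0.3134]
tool_rot: [-0.0, 0.08, 0.997, 0.0]
contact_force: [-0.8, 0.3, -1.2]
gripper_width: 0.998
grasp_force: 0.0
```

Run:
```python
from ov import *
o,e,R=st(); go(e,1.409)
over("o7.png",[.5005,.279,1.41],[("top",300,130),("top",100,160),("scene",105,150),("scene",340,190)])
```

```text
box [ 0.5974 -0.2356  1.7831] [[1.4, 2.3], [1.1, 2.6], [2.6, 0.5], [0.8, 0.2], [1.0, 1.0], [2.6, 0.6], [0.2, 2.7], [0.1, 1.4], [2.4, 0.4], [0.3, 0.5]]
tray [0.506  0.3023 1.412 ] [[0.2, 0.3], [0.9, 1.0], [0.1, 0.3], [0.3, 0.2], [0.9, 2.7], [0.8, 7.0]]
bar (array([0.50304607, 0.27543033, 1.41204813]), array([[0.1, 0. ],
       [0.1, 0. ]]))
t 26.82 pos [0.5198 0.3997 0.3134] yaw 1.41 pitch 0.0 F [-0.8  0.3 -1.2] w 0.998 gf 0.0
shift units [0. 0. 0.] turn units [ 0.   -0.    0.01]
```

View pics/o7.png

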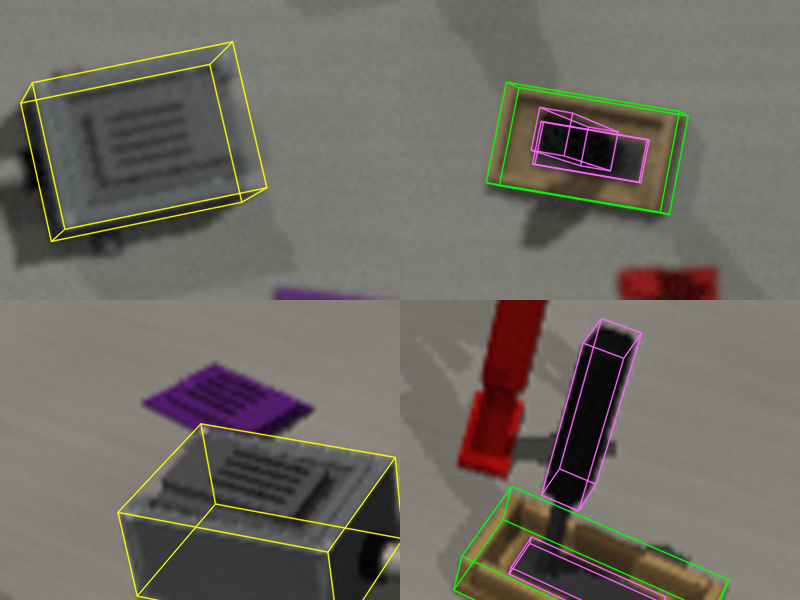

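The bar stands upright in the tray, released; the cover is still propped up and the robot is clear. Handing in.

```bash
python3 -c "
from station import bot; print(bot.hand_in())"
```

```text
the job is handed in; nothing more can be done
None
```

The job is handed in: the bar levered the grey cover up past its catches, where it stayed propped. The bar is back standing in its tray, released, with the arm clear, at about 27 s of the 58 s allowed.

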